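Move a drive set to a new cage, keeping its bay order

TASK

The old storage unit has failed: move its four drives from the four single docks into the new four-bay cage, one drive to a bay, so that the set keeps its bay order. In the old unit bay one is the dock furthest to the robot's left (the robot looking out over the table) and bay four the rightmost; in the new cage bay one is the bay beside the black power block, wherever that is, and bay four is furthest from it. Set each drive down gently, upright on its long edge between the rails of its bay and lengthwise along it, never dropped, and let go.

Things in the scene. Friction and masses are not known exactly. Their poses are not given: they have to be found in the camera images.
- hard_disk: bare metal 2.5-inch hard disk, silver with a round platter cover on one face and a green circuit board on the other: 100 long, 15 thick, 70 high (mm), about 0.2 kg. Stands upright on its long edge. Origin: centre of its underside; x along its length, y through its thickness, z up.
- slim_drive: slim black plastic drive with a grey panel on one face, the shortest and thinnest: 90 long, 12 thick, 64 high (mm), about 0.09 kg. Stands upright on its long edge. Origin: centre of its underside; x along its length, y through its thickness, z up.
- finned_drive: aluminium drive housing with cooling fins, notched along its top: 104 long, 14 thick, 58 high (mm), about 0.13 kg. Stands upright on its long edge. Origin: centre of its underside; x along its length, y through its thickness, z up.
- rugged_drive: the largest, a dark rubber-clad shockproof drive with grey end bumpers: 110 long, 18 thick, 76 high (mm), about 0.24 kg. Stands upright on its long edge. Origin: centre of its underside; x along its length, y through its thickness, z up.
- dock_a: the fixed dock where the hard disk starts: one of four identical grey docks, 56 mm apart in a straight row on a black tray (turned up to 0.3 rad); its place in the row varies. 134 x 52 x 16 mm: floor 6 mm thick, slot 126 mm long (x), 38 mm wide (y), rails 10 mm high. Origin: centre of its underside, 4 mm above the table; x away from the robot, y along the row to the robot's left.
- dock_b: the fixed dock where the slim drive starts: one of four identical grey docks, 56 mm apart in a straight row on a black tray (turned up to 0.3 rad); its place in the row varies. 134 x 52 x 16 mm: floor 6 mm thick, slot 126 mm long (x), 38 mm wide (y), rails 10 mm high. Origin: centre of its underside, 4 mm above the table; x away from the robot, y along the row to the robot's left.
- dock_c: the fixed dock where the finned drive starts: one of four identical grey docks, 56 mm apart in a straight row on a black tray (turned up to 0.3 rad); its place in the row varies. 134 x 52 x 16 mm: floor 6 mm thick, slot 126 mm long (x), 38 mm wide (y), rails 10 mm high. Origin: centre of its underside, 4 mm above the table; x away from the robot, y along the row to the robot's left.
- dock_d: the fixed dock where the rugged drive starts: one of four identical grey docks, 56 mm apart in a straight row on a black tray (turned up to 0.3 rad); its place in the row varies. 134 x 52 x 16 mm: floor 6 mm thick, slot 126 mm long (x), 38 mm wide (y), rails 10 mm high. Origin: centre of its underside, 4 mm above the table; x away from the robot, y along the row to the robot's left.
- cage: the new empty aluminium four-bay cage, fixed, 134 x 224 x 16 mm, beside the old unit, turned up to 0.3 rad. Bays at y = -84, -28, 28, 84 mm: each a slot 126 mm long (x), 38 mm wide (y), floor 6 mm above the origin, rails 10 mm high above it. Origin: centre of the underside, on the table; x away from the robot, y along the row to the robot's left.
- power_block: black power block with a round socket and grey vent ribs on top, 132 x 30 mm, 46 mm high, fixed against one end of the cage, at y = +128 or -128 mm of the cage: it marks which end has bay one (a low, 12 mm, aluminium end plate closes the other end). Origin: centre of its underside, on the table.
Things that resemble listed ones, but are neither listed nor needed, are in the scene too. What is shaped like the power_block but pink is not meant.

How it is judged:
By the outcome, as a careful person would: the job done as asked, in the order asked, and still so for the second after the job is handed in, with the robot touching nothing.
It also fails if it takes over 120 s, if anything falls off the work surface, if the arm or the gripper's body presses on something with over 40 N, if the wrist force passes 120 N, or if a joint passes its speed limit or range.

ROBOT

A 7-joint arm with a two-finger parallel gripper is mounted at the origin on the work surface. World frame = base frame: x ahead of the robot, y to its left, z up, the work surface at z = 0. Lengths are in mm, angles in rad, forces in N, time in s.
With the tool pointing down it reaches from about 425 to 875 mm from the base axis. Payload 9.9 kg.
Tool frame: the origin (TCP) lies on the centre line of the jaws, within the pads' length; the fingertips stand 19 mm ahead of it and the grasp point (between the pads) is the TCP; z points along the fingers, y is the line along which they close (so a half turn about z gives the same grasp; the last joint's range is limited). The gripper opens to 85 mm and grips with 20 to 120 N. Pads are 22 mm wide; open, the fingers measure 114 mm over their backs; the gripper's body (76 mm by 85 mm) begins 54 mm behind the grasp point. The pads swing forward as they close: fully open they stand 13 mm farther back than shut.
Start: joints at [-1.366, 0.576, 0.025, 1.437, -0.015, 1.129, -0.057], TCP at [192.234, 647.051, 250.289] pointing down, gripper open.
Joint ranges: [-2.76, 2.76], [-0.34, 2.15], [-1.52, 1.57], [0.19, 2.46], [-1.09, 4.23], [0.17, 1.99], [-2.82, 2.82]. Speed limits (rad/s): [2.22, 2.22, 3.01, 3.01, 3.14, 3.14, 3.14].

INTERFACE

Orientations are given as a rotation vector (axis times angle).
In Python, from bench import arm, gripper_to, capture, get_calibration, current_clock, current_joints, current_joint_vel, current_joint_torque, current_tool_pos, current_orientation, current_ft_force, current_wrist_torque, current_opening, current_gripper_force gives the robot as it stands. Calls block until the motion is done:
- arm.move_to(position, orientation): joint-space move of the TCP to a pose.
- arm.line_to(position, rotation=None, max_speed=150, guard=None): straight line of the TCP; rotation=None keeps the orientation; max_speed is the mean speed in mm/s. With guard (N) it stops when the force on the tool has changed by that much, and returns True; else False.
- arm.move_joints(angles): joint-space move.
- gripper_to(opening, effort=None): finger opening in mm; effort is the grip in N (None keeps the last); returns when the fingers have stopped.
- arm.wait(seconds).
- arm.inverse_kinematics(position, orientation): joint angles nearest the present ones, or None.
- capture(name): name is "side" or "top" or "wrist"; returns the picture (480x640x3 uint8, blue, green, red); there is no depth.
- get_calibration(name): a dict with "intrinsics" (3x3 intrinsics, pixels), "cam_to_world" (4x4, takes a point from camera to world coordinates); the wrist camera has in their place "tool_from_camera" (4x4, takes a point from camera to tool coordinates, whose origin is the TCP and whose axes are the flange's). Camera axes: x right, y up, looking along -z (the intrinsics and any distortion apply to the point x, -y, -z); pixel columns grow to the right and rows downward; lengths in mm; the calibration is good to about 2 mm. A picture is of the moment at which its call begins: read the wrist's pose just before it. get_calibration takes no time and is no camera call.
A pose or a line that the arm cannot do raises arm.IKError and nothing moves.
- arm.job_done(): hands the job in; it is judged then, once.
Readings, each from a call of its own:
- current_clock(): time.
- current_joints(): joint angles.
- current_joint_vel(): joint speeds.
- current_joint_torque(): joint torques, N m.
- current_tool_pos(): TCP position.
- current_orientation(): TCP orientation.
- current_ft_force(): force on the tool from outside, world axes, zero at the start.
- current_wrist_torque(): the same for the moment, N m.
- current_opening(): finger opening in mm.
- current_gripper_force(): force on a finger pad.
Only numpy, scipy, OpenCV 4.12 (cv2) and the standard library are available. Lean on these libraries where they do the work, as an engineer would, in place of code of your own. Each camera call takes 0.05 s, during which the arm holds its last target. There are 200 camera calls.

## Working session

There is one attempt and no reset: what is moved stays moved. The work goes in short steps, each a Python script; the robot and the scene stay as the last script left them, time stands still between calls to the robot, and variables do not carry over. Pictures are saved under pics/ and viewed, at most 14 in all, crops included, and the job is handed in when it is done.

```bash
mkdir -p pics; ls; python3 - <<'E'
from bench import *
import cv2,numpy as np
for n in("top","side"):
    cv2.imwrite(f"pics/{n}0.png",capture(n)); c=get_calibration(n); print(n,{k:np.round(v,3).tolist() if not isinstance(v,str) else v for k,v in c.items()})
print(get_calibration("wrist"),current_orientation(),current_clock())
E
```

```text
pics
top {'intrinsics': [[605.688, 0.0, 329.142], [0.0, 605.688, 229.601], [0.0, 0.0, 1.0]], 'cam_to_world': [[-0.009, 0.996, -0.087, 414.217], [-1.0, -0.008, 0.016, 43.72], [0.015, 0.087, 0.996, 1269.403], [0.0, 0.0, 0.0, 1.0]]}
side {'intrinsics': [[468.395, 0.0, 324.348], [0.0, 468.395, 236.099], [0.0, 0.0, 1.0]], 'cam_to_world': [[0.82, 0.42, -0.389, 190.573], [-0.573, 0.6, -0.559, -433.946], [-0.001, 0.681, 0.732, 669.908], [0.0, 0.0, 0.0, 1.0]]}
{'intrinsics': array([[339.76501707,   0.        , 320.10229837],
       [  0.        , 339.76501707, 242.08866734],
       [  0.        ,   0.        ,   1.        ]]), 'tool_from_camera': array([[ 9.96899365e-04,  9.60893582e-01,  2.76916106e-01,
         6.99490092e+01],
       [ 9.99998985e-01, -6.76101546e-04, -1.25394193e-03,
         9.05299027e-01],
       [-1.01768134e-03,  2.76917076e-01, -9.60893281e-01,
        -1.24403709e+02],
       [ 0.00000000e+00,  0.00000000e+00,  0.00000000e+00,
         1.00000000e+00]])} [-4.51987043e-01 -3.10880339e+00  2.28057041e-03] 0.1
```

View pics/top0.png

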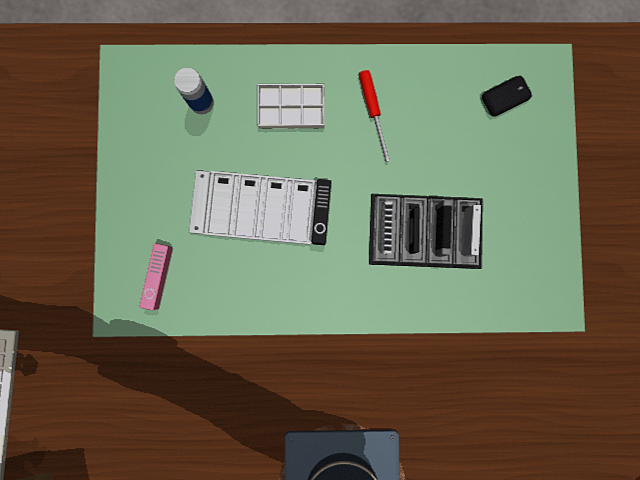

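View pics/side0.png

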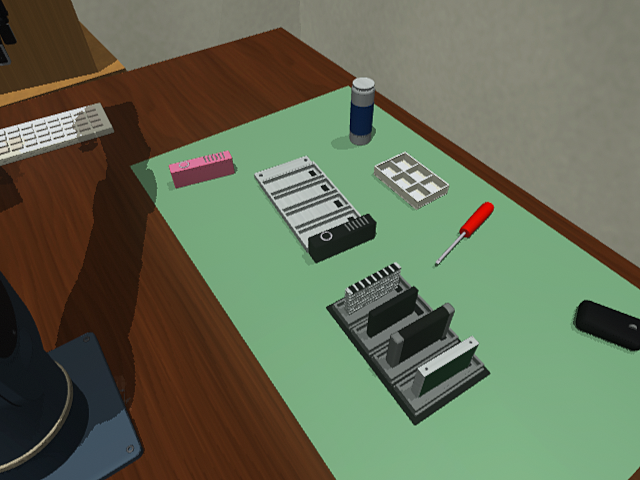

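Top view: the drives on the black tray, left to right, are finned (387,226), slim (414,230), rugged (443,230) and hard disk (472,230). The cage is at (260,208) and the black power block is at its right end (321,212). The lookalikes are the pink block (156,275), the white tray (291,106) and the black rounded case (506,96); I ignore those. The old unit's bay one is the finned drive, so the cage's bay one is at y=-84, beside the block. Next I'll take close wrist views.

```bash
cat > h.py <<'E'
from bench import *
import cv2,numpy as np
from scipy.spatial.transform import Rotation as Ro
def rot(yaw):
    c,s=np.cos(yaw),np.sin(yaw)
    return Ro.from_matrix(np.array([[-c,-s,0],[-s,c,0],[0,0,-1.]])).as_rotvec()
def wristpose():
    T=np.eye(4);T[:3,:3]=Ro.from_rotvec(current_orientation()).as_matrix();T[:3,3]=current_tool_pos()
    return T@get_calibration("wrist")["tool_from_camera"]
def rays(K,T,px):
    px=np.atleast_2d(np.array(px,float)); d=np.c_[(px[:,0]-K[0,2])/K[0,0],-(px[:,1]-K[1,2])/K[1,1],-np.ones(len(px))]
    return T[:3,3],d@T[:3,:3].T
def plane(K,T,px,z):
    o,d=rays(K,T,px); return o+d*((z-o[2])/d[:,2])[:,None]
def tri(K1,T1,p1,K2,T2,p2):
    o1,d1=rays(K1,T1,p1);o2,d2=rays(K2,T2,p2);out=[]
    for a,b in zip(d1,d2):
        s=np.linalg.lstsq(np.c_[a,-b],o2-o1,rcond=None)[0];A=o1+s[0]*a;B=o2+s[1]*b
        out.append(np.r_[(A+B)/2,np.linalg.norm(A-B)])
    return np.array(out)
def snap(name):
    T=wristpose(); im=capture("wrist"); cv2.imwrite(f"pics/{name}.png",im); np.save(f"pics/{name}.npy",T); return im,T
E
python3 - <<'E'
from h import *
c=get_calibration("top");K,T=c["intrinsics"],c["cam_to_world"]
# tray corners, cage+block corners on table
tr=plane(K,T,[(371,194),(481,198),(480,268),(370,264)],4); cg=plane(K,T,[(196,171),(315,178),(309,243),(191,235)],10)
print(np.round(tr),np.round(cg))
C,D=tr.mean(0),cg.mean(0)
yaw=lambda p:float(np.arctan2(*(p[0]-p[3]+p[1]-p[2])[[1,0]]))
print(C,yaw(tr),D,yaw(cg))
for nm,P,y in(("cage",D,yaw(cg)),("dock",C,yaw(tr))):
    for k,o in enumerate((45,-45)):
        arm.move_to([P[0]+0,P[1]+o,260],rot(y)); snap(f"{nm}{k}")
print(current_clock())
E
```

```text
[[ 600.  -66.    4.]
 [ 589. -299.    4.]
 [ 442. -292.    4.]
 [ 452.  -62.    4.]] [[650. 301.  10.]
 [634.  52.  10.]
 [497.  65.  10.]
 [515. 311.  10.]]
[ 520.74206431 -179.550143      4.        ] -0.03751294012966212 [573.94199379 182.35250547  10.        ] -0.08278591970355059
4.3167
```

View pics/cage0.png

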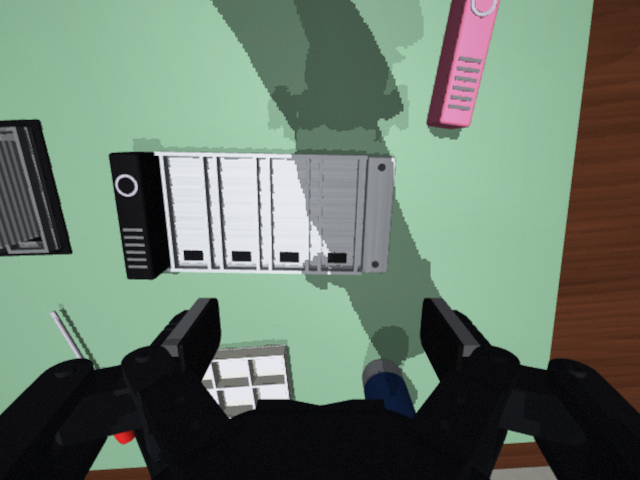

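View pics/dock0.png

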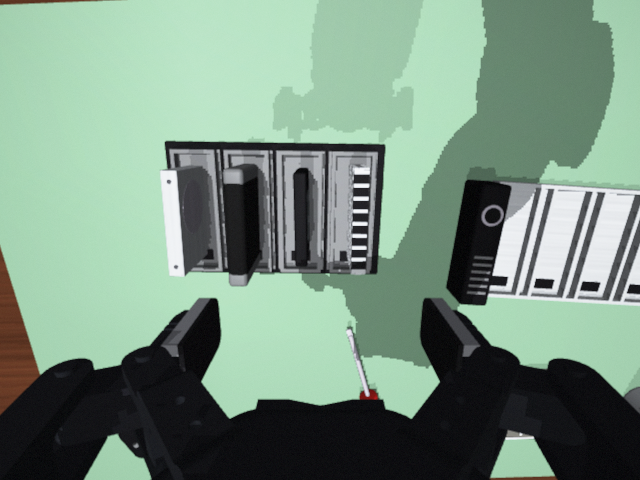

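View pics/dock1.png

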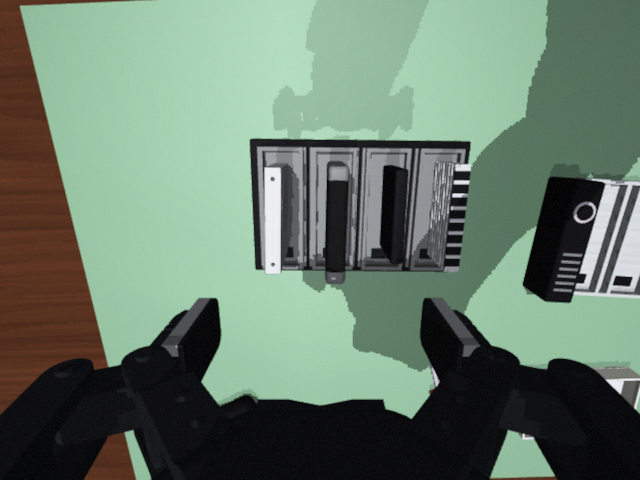

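View pics/cage1.png

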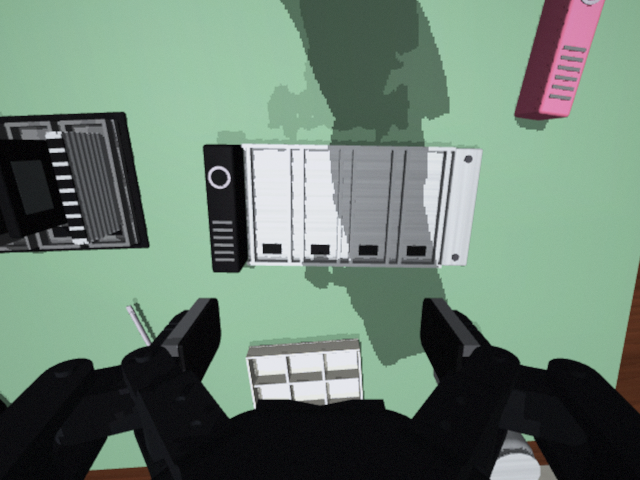

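The wrist views confirm the order and the power block end: in dock0, hard disk (173,222), rugged (238,225), slim (302,218), finned (360,215). The block is at (134,215) in cage0, with bay floor vents at (193..337,257). Next come close crops for corner pixels.

```bash
python3 - <<'E'
from h import *
for n,x0,y0 in(("dock0",150,130),("dock1",240,130)):
    im=cv2.imread(f"pics/{n}.png")[y0:y0+165,x0:x0+245]
    im=(255*(im/255.)**.5).astype(np.uint8)
    im=cv2.resize(im,None,fx=3.2,fy=3.2,interpolation=cv2.INTER_CUBIC)
    for k in range(0,245,20): cv2.putText(im,str(x0+k),(int(k*3.2),8),0,.3,(0,0,255)); cv2.line(im,(int(k*3.2),10),(int(k*3.2),18),(0,0,255))
    for k in range(0,165,20): cv2.putText(im,str(y0+k),(0,int(k*3.2)+4),0,.3,(0,0,255)); cv2.line(im,(20,int(k*3.2)),(28,int(k*3.2)),(0,0,255))
    cv2.imwrite(f"pics/z_{n}.png",im)
    print(im.shape)
# cage vents and end-plate dots
for n in("cage0","cage1"):
    im=cv2.imread(f"pics/{n}.png"); g=im.max(2)
    m=(g<40).astype(np.uint8); N,L,S,Ce=cv2.connectedComponentsWithStats(m)
    print(n,[(Ce[i].round(1).tolist(),S[i,2:].tolist()) for i in range(1,N) if 15<S[i,4]<5000 and 140<Ce[i][1]<285])
E
```

```text
(528, 784, 3)
(528, 784, 3)
cage0 [([42.6, 183.3], [72, 134, 2732]), ([142.4, 212.2], [60, 127, 4731]), ([125.8, 184.9], [15, 15, 172]), ([35.6, 239.0], [14, 4, 35]), ([13.9, 246.4], [7, 4, 25]), ([9.9, 252.7], [35, 8, 71]), ([192.9, 254.9], [18, 9, 155]), ([241.1, 255.6], [17, 9, 138]), ([289.0, 256.5], [17, 8, 136]), ([336.9, 257.5], [18, 8, 138])]
cage1 [([227.6, 204.7], [44, 127, 3614]), ([218.5, 176.9], [14, 15, 168]), ([117.4, 232.7], [10, 5, 32]), ([271.5, 248.5], [18, 8, 144]), ([319.8, 249.1], [18, 9, 151]), ([367.6, 250.0], [18, 9, 160]), ([415.7, 250.4], [19, 9, 148])]
```

View pics/z_dock0.png

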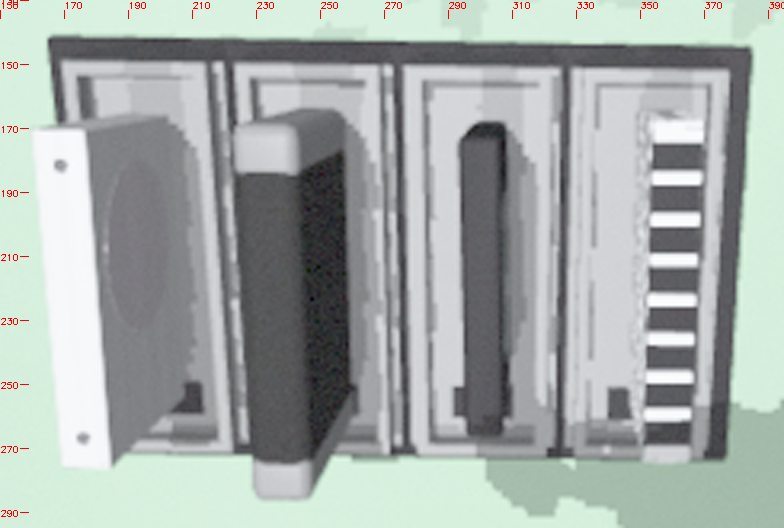

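View pics/z_dock1.png

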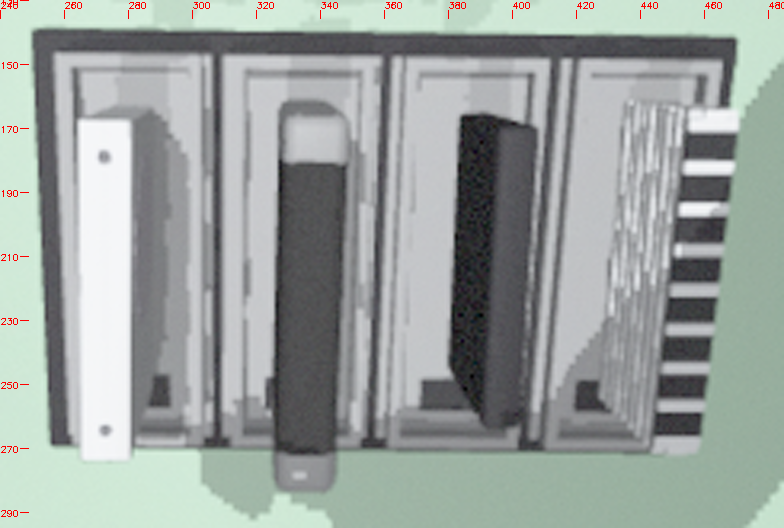

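The crops give the corner pixels of the top faces. In dock0 the hard disk runs (160,170)-(184,276), rugged (223,169)-(248,285), slim (294,173)-(307,266), finned (354,167)-(366,274). Dock1 shows the same corners about 90 px further right. Triangulating them now.

```bash
cat > m.py <<'E'
from h import *
K=get_calibration("wrist")["intrinsics"]; T={n:np.load(f"pics/{n}.npy") for n in("cage0","cage1","dock0","dock1")}
A={"hard":[(33,128),(83,127),(110,467),(62,466)],"rugged":[(235,126),(300,126),(310,497),(254,497)],"slim":[(461,139),(504,137),(503,434),(467,435)],"finned":[(652,119),(704,119),(690,462),(642,462)]}
B={"hard":[(79,119),(131,119),(131,460),(80,460)],"rugged":[(282,115),(348,115),(334,492),(275,492)],"slim":[(498,126),(538,130),(520,425),(487,428)],"finned":[(688,110),(738,109),(700,453),(652,453)]}
def drive(k):
    a=np.array(A[k])/3.2+(150,130);b=np.array(B[k])/3.2+(240,130)
    q=tri(K,T["dock0"],a,K,T["dock1"],b); z=np.median(q[:,2])
    P=(plane(K,T["dock0"],a,z)+plane(K,T["dock1"],b,z))/2
    c=P.mean(0); d=P[2]+P[3]-P[0]-P[1]; w=(P[0]+P[3]-P[1]-P[2])/2
    return q,c,np.arctan2(d[1],d[0]),np.hypot(*d[:2])/2,np.hypot(*w[:2])
if __name__=="__main__":
    for k in A:
        q,c,y,l,w=drive(k); print(k,"z",q[:,2].round(1),"err",q[:,3].round(1),"c",c.round(1),"yaw",round(y,3),"len",l.round(1),"th",w.round(1))
    f=lambda n0,n1,a,b:tri(K,T[n0],a,K,T[n1],b).round(1)
    v=f("cage0","cage1",[(192.9,254.9),(241.1,255.6),(289,256.5),(336.9,257.5)],[(271.5,248.5),(319.8,249.1),(367.6,250),(415.7,250.4)])
    print("vents",v)
    print("endplate corners",f("cage0","cage1",[(395,157),(387,272)],[(481,150),(467,265)]))
    print("block top L near,L far,R far",f("cage0","cage1",[(110,154),(127,278),(154,277)],[(204,146),(211,272),(241,271)]))
    print("tray NL,NR,FL,FR",f("dock0","dock1",np.array([(50,38),(750,48),(724,460)])/3.2+(150,130),np.array([(33,30),(736,40),(705,453)])/3.2+(240,130)))
    print("vents dock",f("dock0","dock1",np.array([(186,397),(460,402),(622,405)])/3.2+(150,130),np.array([(159,391),(442,395),(588,396)])/3.2+(240,130)))
E
python3 m.py
```

```text
hard z [79.5 81.2 81.9 79. ] err [0.1 0.4 0.3 0.5] c [ 519.  -266.4   80.3] yaw -0.074 len 99.7 th 14.4
rugged z [80.  80.8 87.  84.2] err [0.3 0.3 1.  0.9] c [ 525.2 -208.3   82.5] yaw -0.057 len 109.7 th 17.5
slim z [71.2 68.2 74.5 77.7] err [0.8 0.9 0.1 0.5] c [ 520.9 -148.9   72.8] yaw -0.03 len 88.8 th 11.1
finned z [68.4 66.2 69.1 69.2] err [0.4 0.2 0.  0.1] c [525.7 -93.5  68.7] yaw -0.033 len 104.1 th 14.7
vents [[6.162e+02 7.760e+01 6.600e+00 1.000e-01]
 [6.216e+02 1.336e+02 6.500e+00 1.000e-01]
 [6.277e+02 1.892e+02 5.300e+00 3.000e-01]
 [6.331e+02 2.452e+02 5.700e+00 3.000e-01]]
endplate corners [[524.4 315.1   7.5   1.3]
 [652.6 301.8  14.6   0. ]]
block top L near,L far,R far [[4.969e+02 3.180e+01 4.370e+01 1.000e-01]
 [6.274e+02 1.440e+01 3.860e+01 7.000e-01]
 [6.248e+02 5.020e+01 4.990e+01 1.000e+00]]
tray NL,NR,FL,FR [[ 4.440e+02 -2.957e+02  5.000e-01  2.000e-01]
 [ 4.556e+02 -5.950e+01  4.000e+00  4.000e-01]
 [ 5.915e+02 -7.160e+01  3.460e+01  4.000e-01]]
vents dock [[ 5.671e+02 -2.591e+02  1.930e+01  2.000e-01]
 [ 5.683e+02 -1.615e+02  3.140e+01  2.000e-01]
 [ 5.785e+02 -1.047e+02  8.900e+00  6.000e-01]]
```

```bash
python3 - <<'E'
from m import *
yaw=-0.1005;u=np.array([np.cos(yaw),np.sin(yaw)]);v=np.array([-u[1],u[0]]);o=np.array([624.65,161.4])
def s(n,px,z):
    for p in plane(K,T[n],px,z): d=p[:2]-o; print(n,z,"x from vents",(d@u).round(1),"y",(d@v).round(1))
s("cage0",[(395,157),(387,272)],12); s("cage1",[(481,150),(467,265)],12)
s("cage0",[(110,154),(127,278),(154,277)],46); s("cage1",[(204,146),(211,272),(241,271)],46)
# outer near/far rail edges along the cage, from brightness profiles
for n,cols in(("cage0",(190,240)),("cage1",(270,320))):
    g=cv2.imread(f"pics/{n}.png")
    b=g.min(2).astype(int)
    for c in cols:
        r=np.where(b[:, c]>200)[0]; r=r[(r>130)&(r<290)]; print(n,c,r.min(),r.max()); s(n,[(c,r.min()-.5),(c,r.max()+.5)],16)
E
```

```text
cage0 12 x from vents -116.0 y 141.8
cage0 12 x from vents 14.7 y 143.1
cage1 12 x from vents -114.6 y 140.8
cage1 12 x from vents 14.7 y 143.7
cage0 46 x from vents -114.2 y -140.4
cage0 46 x from vents 14.0 y -141.5
cage0 46 x from vents 12.3 y -112.6
cage1 46 x from vents -114.0 y -141.0
cage1 46 x from vents 15.0 y -143.5
cage1 46 x from vents 13.4 y -111.6
cage0 190 153 271
cage0 16 x from vents -116.3 y -74.3
cage0 16 x from vents 17.1 y -85.7
cage0 240 154 272
cage0 16 x from vents -116.3 y -22.0
cage0 16 x from vents 17.2 y -27.9
cage1 270 145 265
cage1 16 x from vents -116.4 y -81.9
cage1 16 x from vents 17.7 y -85.1
cage1 320 145 243
cage1 16 x from vents -117.3 y -29.8
cage1 16 x from vents -9.7 y -27.9
```

Measurements hold up. The vent pitch is 56 mm, the cage length 134 mm, the block centre at y≈-127, and the drive tops, lengths and thicknesses are all close to nominal. I'll move the finned drive first, with checks.

```bash
cat > p.py <<'E'
from m import *
import sys
yc=-0.1005;u=np.array([np.cos(yc),np.sin(yc)]);v=np.array([-u[1],u[0]]);C=np.array([624.65,161.4])-49.7*u
JOB={"finned":(46,-82,58,14),"slim":(48,-28,64,12),"rugged":(52,28,76,18),"hard":(50,84,70,15)}
def go(k):
    zg,by,h,th=JOB[k]; _,c,y,_,_=drive(k); c=c[:2]; y=np.clip(y,-.07,-.03); r=rot(y)
    gripper_to(36,40); arm.move_to([*c,180],r); arm.line_to([*c,zg+30],max_speed=200)
    print(k,"descend hit",arm.line_to([*c,zg],max_speed=60,guard=6),current_tool_pos().round(1))
    gripper_to(th-4,40); print("open",current_opening(),"F",current_gripper_force(),current_ft_force().round(1))
    zg=current_tool_pos()[2]
    arm.line_to([*c,zg+15],max_speed=40); print("lifted",current_opening(),current_ft_force().round(1))
    arm.line_to([*c,180]); 
    b=C+by*v; R=rot(yc); arm.move_to([*b,180],R)
    z=zg-4; arm.line_to([*b,z+8],max_speed=120); arm.wait(.2)
    hit=arm.line_to([*b,z-4],max_speed=12,guard=2.5); print("place hit",hit,(current_tool_pos()[2]-z).round(2),"open",current_opening(),current_ft_force().round(1))
    gripper_to(th+7); arm.wait(.3); arm.line_to([*b,z+60],max_speed=60); arm.line_to([*b,200],max_speed=200)
    print("t",current_clock())
if __name__=="__main__":
    for k in sys.argv[1:]: go(k)
E
python3 p.py finned; python3 - <<'E'
from h import *
p=current_tool_pos(); arm.line_to([p[0],p[1]+80,240]); snap("f1")
E
```

```text
finned descend hit False [525.5 -93.5  45.8]
open 13.804658773915731 F 39.38794434070587 [-1.1  0.1  2. ]
lifted 13.737001681496373 [ 0.2  0.4 -1.1]
place hit True 0.01 open 13.639884770421999 [-0.5 -0.3  6.5]
t 13.8333
```

View pics/f1.png

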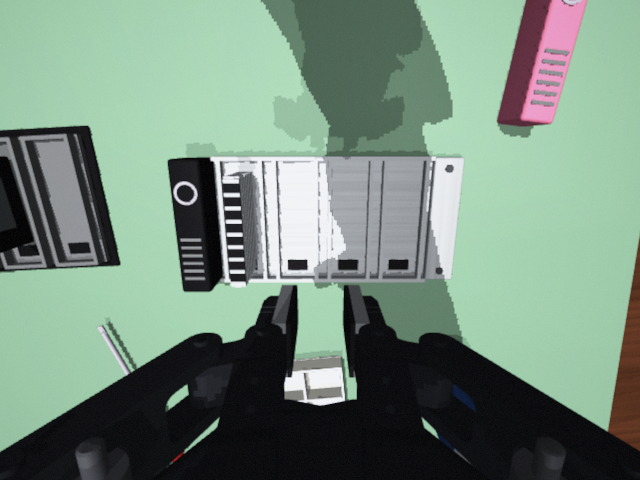

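The finned drive stands upright in bay one, beside the block (235,230), and contact came at the expected height. Moving the other three.

```bash
python3 p.py slim rugged hard; python3 - <<'E'
from h import *
p=current_tool_pos(); arm.line_to([p[0]-20,p[1],300]); arm.move_to([480,0,330],rot(-.1)); snap("end"); cv2.imwrite("pics/sideend.png",capture("side")); print(current_clock())
E
```

```text
slim descend hit False [ 520.8 -148.9   47.8]
open 11.702547270274168 F 39.30660545825958 [-0.8 -0.2  2.5]
lifted 11.64154631725217 [ 0.9  0.2 -0.9]
place hit True 0.03 open 11.571242031393728 [-1.6 -0.1  6.6]
t 24.8
rugged descend hit False [ 525.1 -208.4   51.8]
open 17.34550984391348 F 45.16963005065918 [-1.3 -0.5  0.6]
lifted 17.664252911593067 [ 0.2  0.1 -2.2]
place hit True 0.02 open 17.76473898563946 [-1.3  0.2  5.8]
t 35.3167
hard descend hit False [ 518.8 -266.5   49.8]
open 14.6565353757237 F 42.57940649986267 [-0.5 -1.3  0.7]
lifted 14.54086992283456 [ 0.8  0.  -2.3]
place hit True 0.01 open 14.663731465094456 [-1.6 -0.5  5.3]
t 46.6333
48.6
```

View pics/end.png

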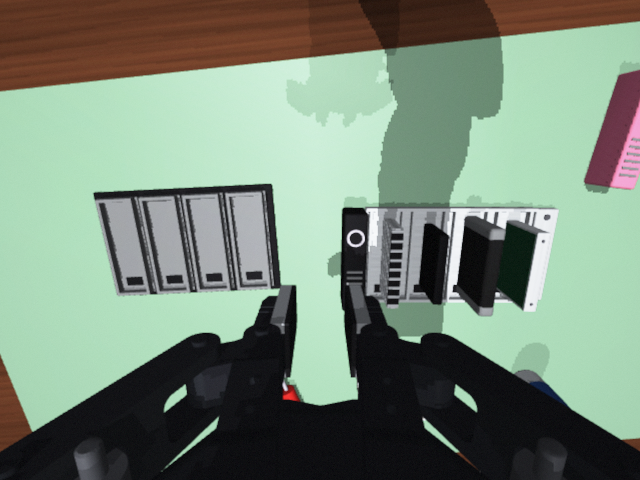

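View pics/sideend.png

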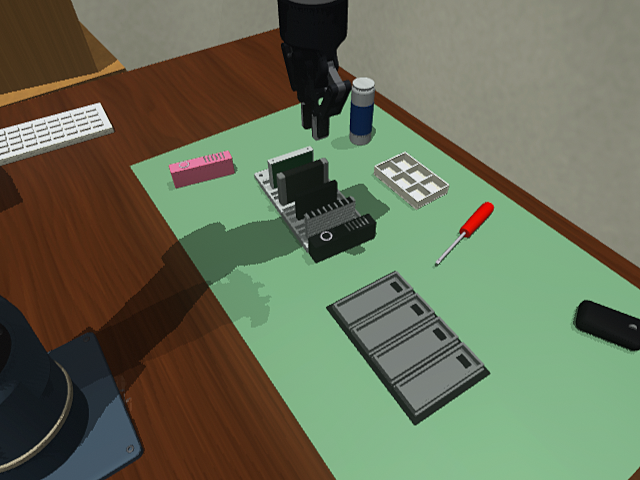

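The wrist view shows all four drives upright in the cage. From the block outward they are finned (393,262), slim (434,262), rugged (480,262) and hard disk (522,262). The docks are empty and the gripper is clear.

```bash
python3 -c "
from bench import *
print(arm.job_done())"
```

```text
the job is handed in; nothing more can be done
None
```

All four drives stand upright in the new cage in bay order from the power block outward (finned, slim, rugged, hard disk), and the job was handed in at about 49 s.

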